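# Stir the small beads through the sieve

## Task

One of the two sieve pans still has small beads lying among the big ones: take the stirrer from its jar and, with its foot resting lightly on that pan's grate, stir anticlockwise (seen from above) at least one full round from the far side back to the far side, and carry on until every small bead has dropped into the tray below. Leave the finished pan, which holds big beads only, and the other things on the table alone, do not press hard or touch beads with the fingers, keep the big beads in their pans, and put the stirrer back foot-down in its jar.

Things in the scene. Friction and masses are not known exactly. Their poses are not given: they have to be found in the camera images.
- sieve: fixed twin sorting sieve: grey stand (200 x 380 mm) with two round aluminium pans side by side, left (+y) and right (-y), a shallow card tray under each (tray floor 3 mm above the table). Origin on the table under its centre; x points away from the robot, y along the row of pans. Pans: inner radius 84 mm, rim 110 mm above the table, slotted floor (the grate) 70 mm above it
- pan_left (a point): centre of the left (+y) pan's grate, on its upper face, 95 mm from the sieve's centre; axes as the sieve's. Grate: four flat bars along y, 14 mm wide, 5 mm thick, centred at x = -54, -18, 18 and 54 mm, open slots 22 mm wide between them; beyond the outer bars, a slot 48 mm long beside the wall, closed by gussets at its ends
- pan_right (a point): centre of the right (-y) pan's grate, on its upper face, 95 mm from the sieve's centre; axes and grate as the left one's
- jar: fixed white stoneware jar, open at the top, 92 mm outside and 84 mm inside diameter, 110 mm high, inner floor 5 mm up; origin at the centre of its underside
- stirrer: loose wooden stirrer, 200 mm long, 110 g, leaning in the jar about 33 degrees from upright. Origin at the centre of its foot's flat underside, z along the stick to the handle. Foot: disc 36 mm across, 11 mm thick; round stick 12 mm thick; handle: 18 x 18 mm square bar from 130 to 200 mm along z, flat sides facing its x and y axes (y is level at the start)
- stirrer_foot (a point): the centre of the flat underside of the stirrer's foot (the stirrer's origin)
- stirrer_top (a point): the centre of the handle's end face, 200 mm from the foot's underside
- small_1: small dark metal bead, a stubby upright cylinder 16 mm across, 15 mm high, 14 g; passes the slots; origin at the centre of its underside
- small_2: small dark metal bead, a stubby upright cylinder 16 mm across, 15 mm high, 14 g; passes the slots; origin at the centre of its underside
- small_3: small dark metal bead, a stubby upright cylinder 16 mm across, 15 mm high, 14 g; passes the slots; origin at the centre of its underside
- small_4: small dark metal bead, a stubby upright cylinder 16 mm across, 15 mm high, 14 g; passes the slots; origin at the centre of its underside
- big_1: big dark metal bead, a stubby upright cylinder 28 mm across, 26 mm high, 45 g; too big for the slots; origin at the centre of its underside; which pan it lies in is seen from its position
- big_2: big dark metal bead, a stubby upright cylinder 28 mm across, 26 mm high, 45 g; too big for the slots; origin at the centre of its underside; which pan it lies in is seen from its position
- big_3: big dark metal bead, a stubby upright cylinder 28 mm across, 26 mm high, 45 g; too big for the slots; origin at the centre of its underside; which pan it lies in is seen from its position
- big_4: big dark metal bead, a stubby upright cylinder 28 mm across, 26 mm high, 45 g; too big for the slots; origin at the centre of its underside; which pan it lies in is seen from its position
- big_5: big dark metal bead, a stubby upright cylinder 28 mm across, 26 mm high, 45 g; too big for the slots; origin at the centre of its underside; which pan it lies in is seen from its position
- flask: bystander: steel drinking flask, 66 mm across, 190 mm high; origin at the centre of its underside
- mug: bystander: blue mug, 80 mm across, 90 mm high, handle at its +y side; origin at the centre of its underside
- glue: bystander: glue jar, 60 mm across, 80 mm high; origin at the centre of its underside
- screwdriver: bystander: screwdriver lying on the table, about 200 mm long along its x; origin at the centre of its underside

How it is judged (in metres and radians):
On the way, in this order (a step that is already met when the one before it is completed fails the run):
1. the held stirrer's foot rests on the grate at the pan's far side (((x of stirrer_foot in the frame of pan_left above 0.02 m and y of stirrer_foot in the frame of pan_left between -0.02 and 0.02 m and horizontal distance between stirrer_foot and pan_left below 0.075 m and z of stirrer_foot in the frame of pan_left below 0.012 m) or (x of stirrer_foot in the frame of pan_right above 0.02 m and y of stirrer_foot in the frame of pan_right between -0.02 and 0.02 m and horizontal distance between stirrer_foot and pan_right below 0.075 m and z of stirrer_foot in the frame of pan_right below 0.012 m)) and contact force between stirrer and sieve above 0.3 N and contact force between the fingers and stirrer above 0.5 N), for 0.1 s.
2. the held stirrer's foot rests on the grate at the pan's left side (((y of stirrer_foot in the frame of pan_left above 0.02 m and x of stirrer_foot in the frame of pan_left between -0.02 and 0.02 m and horizontal distance between stirrer_foot and pan_left below 0.075 m and z of stirrer_foot in the frame of pan_left below 0.012 m) or (y of stirrer_foot in the frame of pan_right above 0.02 m and x of stirrer_foot in the frame of pan_right between -0.02 and 0.02 m and horizontal distance between stirrer_foot and pan_right below 0.075 m and z of stirrer_foot in the frame of pan_right below 0.012 m)) and contact force between stirrer and sieve above 0.3 N and contact force between the fingers and stirrer above 0.5 N), for 0.1 s.
3. the held stirrer's foot rests on the grate at the pan's near side (((x of stirrer_foot in the frame of pan_left below -0.02 m and y of stirrer_foot in the frame of pan_left between -0.02 and 0.02 m and horizontal distance between stirrer_foot and pan_left below 0.075 m and z of stirrer_foot in the frame of pan_left below 0.012 m) or (x of stirrer_foot in the frame of pan_right below -0.02 m and y of stirrer_foot in the frame of pan_right between -0.02 and 0.02 m and horizontal distance between stirrer_foot and pan_right below 0.075 m and z of stirrer_foot in the frame of pan_right below 0.012 m)) and contact force between stirrer and sieve above 0.3 N and contact force between the fingers and stirrer above 0.5 N), for 0.1 s.
4. the held stirrer's foot rests on the grate at the pan's right side (((y of stirrer_foot in the frame of pan_left below -0.02 m and x of stirrer_foot in the frame of pan_left between -0.02 and 0.02 m and horizontal distance between stirrer_foot and pan_left below 0.075 m and z of stirrer_foot in the frame of pan_left below 0.012 m) or (y of stirrer_foot in the frame of pan_right below -0.02 m and x of stirrer_foot in the frame of pan_right between -0.02 and 0.02 m and horizontal distance between stirrer_foot and pan_right below 0.075 m and z of stirrer_foot in the frame of pan_right below 0.012 m)) and contact force between stirrer and sieve above 0.3 N and contact force between the fingers and stirrer above 0.5 N), for 0.1 s.
5. the held stirrer's foot rests on the grate at the pan's far side (all of step 1), for 0.1 s.
At the end, for the whole second after the job is handed in: All four small beads at rest in the trays under the sieve (below 45 mm, inside the stand); all five big beads on the grates inside the pans; stirrer at rest foot-down in its jar (foot within 45 mm of the jar axis, below 50 mm, leaning under 0.9 rad) (height (world z) of each of small_1, small_2, small_3, small_4 below 0.045 m and x of small_1 in the frame of sieve between -0.09 and 0.09 m and y of small_1 in the frame of sieve between -0.185 and 0.185 m and linear speed of each of small_1, small_2, small_3, small_4, stirrer below 0.03 m/s and x of small_2 in the frame of sieve between -0.09 and 0.09 m and y of small_2 in the frame of sieve between -0.185 and 0.185 m and x of small_3 in the frame of sieve between -0.09 and 0.09 m and y of small_3 in the frame of sieve between -0.185 and 0.185 m and x of small_4 in the frame of sieve between -0.09 and 0.09 m and y of small_4 in the frame of sieve between -0.185 and 0.185 m and height (world z) of each of big_1, big_2, big_3, big_4, big_5 above 0.05 m and (horizontal distance between big_1 and pan_left below 0.088 m or horizontal distance between big_1 and pan_right below 0.088 m) and (horizontal distance between big_2 and pan_left below 0.088 m or horizontal distance between big_2 and pan_right below 0.088 m) and (horizontal distance between big_3 and pan_left below 0.088 m or horizontal distance between big_3 and pan_right below 0.088 m) and (horizontal distance between big_4 and pan_left below 0.088 m or horizontal distance between big_4 and pan_right below 0.088 m) and (horizontal distance between big_5 and pan_left below 0.088 m or horizontal distance between big_5 and pan_right below 0.088 m) and horizontal distance between stirrer_foot and jar below 0.045 m and height (world z) of stirrer_foot below 0.05 m and angle between stirrer's own z axis and vertical below 0.9 rad); the robot touches nothing.
It fails at once if the stirrer is pressed or knocked hard against the sieve (over 50 N) (contact force between stirrer and sieve above 50 N).
It fails at once if a bead is touched with the fingers (contact force between the fingers and small_1 above 0.3 N or contact force between the fingers and small_2 above 0.3 N or contact force between the fingers and small_3 above 0.3 N or contact force between the fingers and small_4 above 0.3 N or contact force between the fingers and big_1 above 0.3 N or contact force between the fingers and big_2 above 0.3 N or contact force between the fingers and big_3 above 0.3 N or contact force between the fingers and big_4 above 0.3 N or contact force between the fingers and big_5 above 0.3 N).
It fails at once if beads in the finished pan (big ones only) are shifted by more than 10 mm (distance of any of big_4, big_5 from where it was at the start of the episode above 0.01 m).
It fails at once if a bystander is shifted by more than 20 mm (distance of any of flask, mug, glue, screwdriver from where it was at the start of the episode above 0.02 m).
It also fails if it takes over 72 s, if anything falls off the work surface, if the arm or the gripper's body presses on something with over 40 N, if the wrist force passes 120 N, or if a joint passes its speed limit or range.

## Robot

A 6-joint arm with a two-finger parallel gripper is mounted at the origin on the work surface. World frame = base frame: x ahead of the robot, y to its left, z up, the work surface at z = 0. Lengths are in mm, angles in rad, forces in N, time in s.
With the tool pointing down it reaches from about 350 to 875 mm from the base axis. Payload 4.2 kg.
Tool frame: the origin (TCP) lies at the very end of the fingers, on their centre line; the grasp point (between the pads) lies 19 mm behind it; z points along the fingers, y is the line along which they close (so a half turn about z gives the same grasp; the last joint's range is limited). The gripper opens to 85 mm and grips with 20 to 120 N. Pads are 22 mm wide; open, the fingers measure 114 mm over their backs; the gripper's body (76 mm by 85 mm) begins 54 mm behind the grasp point. The pads swing forward as they close: fully open they stand 13 mm farther back than shut.
Start: joints at [-0.901, 0.385, 0.008, 0, -1.194, -0.259], TCP at [249.602, -572.973, 231.312] pointing down, gripper open.
Joint ranges: [-3.14, 3.14], [-1.21, 2.06], [-1.07, 1.41], [-3.16, 2.05], [-2.99, -0.16], [-3.1, 3.1]. Speed limits (rad/s): [2.79, 2.79, 3.14, 3.14, 3.14, 3.14].

## Interface

Orientations are given as a unit quaternion [x, y, z, w].
In Python, from bench import read_state, get_image, get_calibration, job_done gives the robot as it stands.
- The arm moves only by the shell command python3 -m creep 'ROWS'. ROWS is a JSON object of lists of equal length, an entry for each row: "translation": the shift along the world's x, y, z in cm, a list of three; "delta_rot": the turn, a rotation vector about the world's x, y, z in degrees, a list of three; "hand": the finger opening in cm, from 0 to 8.54. A call has 1 to 8 rows; each row is the pose to reach, as a shift and turn from the pose commanded when the call began; what a row does not reach only later rows make up. A row lasts 1/8 s, in which the tool goes at most 62.5 mm and 10.7 degrees, less where a joint would pass 70% of its speed; a pose out of reach is approached as far as the arm can. A call with a gripper value outside its range is refused whole. The fingers move at their own pace and stop on an object; the grip force is fixed at half the most. Time passes only in rows, so rows that repeat a pose let the fingers close. It gives the time, the measured TCP pose, the force, the opening and the grip force at its end, in the units of the state.
- read_state(): the state, without advancing time (a new reading comes with each control period).
- get_image(name): name is "scene" or "top"; returns (picture, depth): 480x640x3 uint8, red, green, blue; 480x640 float32, mm along the optical axis (not along the pixel's ray), 0 where there is no reading.
- get_calibration(name): a dict with "intrinsics" (3x3 intrinsics, pixels), "xyz" and "attitude" of the camera in the world. Camera axes: x right, y down, z forward; pixel columns grow to the right and rows downward; lengths in mm; the calibration is good to about 2 mm. A picture is of the moment at which its call begins. get_calibration takes no time and is no camera call.
- job_done(): hands the job in; it is judged then, once.
The state is a dict: "clock": time; "joints": joint angles; "joint_vel": joint speeds; "joint_efforts": joint torques, N m; "position": TCP position; "ee_rot": TCP orientation; "contact_force": force on the tool from outside, world axes, zero at the start; "wrist_torque": the same for the moment, N m; "gripper_width": finger opening in mm; "grasp_force": force on a finger pad.
Only numpy, scipy, OpenCV 4.12 (cv2) and the standard library are available. Lean on these libraries where they do the work, as an engineer would, in place of code of your own. Each camera call takes 0.05 s, during which the arm holds its last target. There are 200 camera calls.

## Working session

There is one attempt and no reset: what is moved stays moved. The work goes in short steps, Python scripts to look and compute and a shell command to move; the robot and the scene stay as the last step left them, time stands still between calls to the robot, and variables do not carry over. Pictures are saved under pics/ and viewed, at most 12 in all, crops included, and the job is handed in when it is done.

```bash
mkdir -p pics; ls; cat > h.py <<'E'
import numpy as np,cv2
from bench import *
from scipy.spatial.transform import Rotation as R
def cal(n):
    c=get_calibration(n);K=np.array(c["intrinsics"],float);a=np.array(c["attitude"],float)
    M=R.from_quat(a).as_matrix() if a.shape==(4,) else a
    return K,np.array(c["xyz"],float),M
def ray(n,u,v):
    K,o,M=cal(n);return o,M@np.linalg.solve(K,[u,v,1.])
def onz(n,u,v,z):
    o,d=ray(n,u,v);return o+d*(z-o[2])/d[2]
def cloud(n,D):
    K,o,M=cal(n);v,u=np.mgrid[:480,:640]
    P=np.stack([(u-K[0,2])/K[0,0]*D,(v-K[1,2])/K[1,1]*D,D],-1)
    return P@M.T+o
E
python3 - <<'E'
from h import *
for n in("scene","top"):
    p,d=get_image(n);np.savez(f"/tmp/{n}",p=p,d=d);cv2.imwrite(f"pics/{n}0.png",p[...,::-1]);print(n,get_calibration(n))
s=read_state();print(s)
E
```

```text
pics
scene {'intrinsics': array([[489.64230077,   0.        , 316.28361917],
       [  0.        , 489.64230077, 242.40925822],
       [  0.        ,   0.        ,   1.        ]]), 'xyz': array([1040.47244085,  -99.18203809,  934.91543217]), 'attitude': array([ 0.72762916,  0.63215034, -0.17798699, -0.19814738])}
top {'intrinsics': array([[507.53647641,   0.        , 319.41405706],
       [  0.        , 507.53647641, 231.81936805],
       [  0.        ,   0.        ,   1.        ]]), 'xyz': array([ 332.28201961,  -23.49098017, 1204.99090944]), 'attitude': array([-0.70264709,  0.70332588, -0.07771901,  0.07469624])}
{'clock': 0.1, 'joints': array([-9.01415253e-01,  3.85463702e-01,  6.75492202e-03, -4.28182269e-04,
       -1.19402174e+00, -2.58636806e-01]), 'joint_vel': array([ 0.00131212, -0.00156319,  0.00315416,  0.00166119, -0.00050634,
        0.00217202]), 'joint_efforts': array([-6.39745540e-04, -3.93321061e+01,  1.88928741e+01,  4.19791907e+00,
       -2.59712069e-03,  2.00192579e-05]), 'position': array([ 249.37777925, -572.51337418,  230.33866836]), 'ee_rot': array([-2.03854086e-01,  9.79000785e-01,  9.53900987e-04, -2.54855014e-04]), 'contact_force': array([0.21125462, 1.15716479, 0.37161794]), 'wrist_torque': array([-0.01510153, -0.03173745, -0.00338098]), 'grasp_force': 0.0, 'gripper_width': 85.26994085121353}
```

View pics/top0.png

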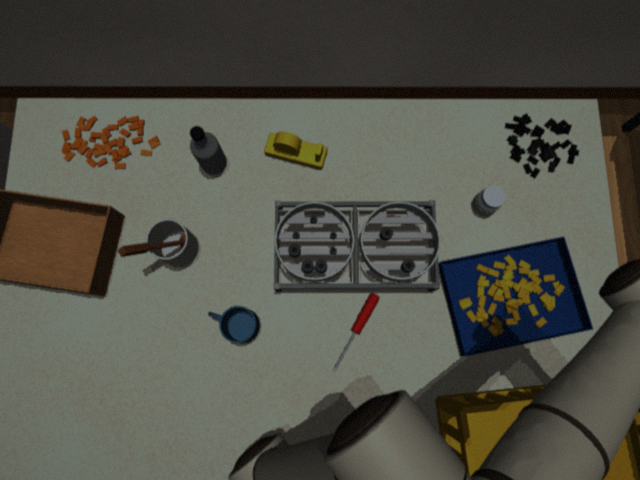

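View pics/scene0.png

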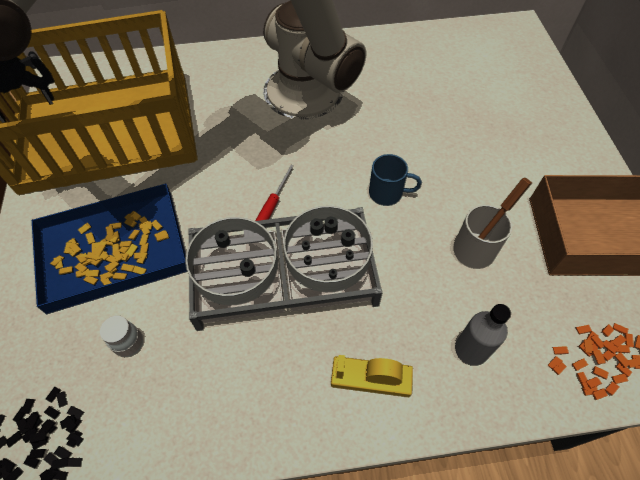

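The top view shows the left pan (≈314,243) holding three big beads (295,251; 307,267; 320,267) and four small ones (314,219; 296,236; 333,236; 333,251). The right pan (≈400,242) holds two big beads. The jar is at ≈(175,245), with the stirrer's handle leaning out to (122,252). Next I'll measure these.

```bash
python3 - <<'E'
from h import *
f=np.load("/tmp/top.npz");p,d=f["p"],f["d"];C=cloud("top",d)
hsv=cv2.cvtColor(p,cv2.COLOR_RGB2HSV)
print("table z",np.median(C[350:380,150:200,2]))
def circ(P):
    A=np.c_[2*P[:,:2],np.ones(len(P))];s=np.linalg.lstsq(A,(P[:,:2]**2).sum(1),rcond=None)[0];return s[:2],np.sqrt(s[2]+s[:2]@s[:2])
box=np.zeros((480,640),bool)
def fit(n,u0,u1,v0,v1,z,C):
    Q=C[v0:v1,u0:u1].reshape(-1,3);Q=Q[abs(Q[:,2]-z)<6]
    for _ in range(4):
        c,r=circ(Q);e=np.hypot(*(Q[:,:2]-c).T)-r;Q=Q[abs(e)<max(4,1.5*e.std())]
    print(n,c,r,len(Q),np.median(Q[:,2]));return c
a=fit("L",272,355,200,285,110,C);b=fit("R",357,442,200,285,110,C)
print("yaw",np.arctan2(*( [-(a-b)[0],(a-b)[1]])), np.linalg.norm(a-b),(a+b)/2)
fit("jar",145,200,218,272,110,C)
# frame corners
# stirrer: brown
m=(hsv[...,0]<14)&(hsv[...,1]>110);m[:, :118]=0;m[:,200:]=0;m[:220]=0;m[272:]=0
ys,xs=np.where(m);Q=C[m];print("brown",len(Q),xs.min(),xs.max(),Q[:,2].min(),Q[:,2].max())
o=np.argsort(Q[:,1]);print(Q[o[::25]].round(0))
# dark beads
dk=(hsv[...,2]<70).astype(np.uint8)
dk[:205]=0;dk[285:]=0;dk[:,:278]=0;dk[:,436:]=0
k,l,st,ce=cv2.connectedComponentsWithStats(dk)
for i in range(1,k):
    if st[i,4]>12:
        c=ce[i];q=C[l==i];print(c.round(1),st[i,2:],np.percentile(q[:,2],80).round(),onz("top",*c,85).round(1),onz("top",*c,96).round(1))
E
python3 - <<'E'
import cv2
p=cv2.imread("pics/top0.png");cv2.imwrite("pics/c1.png",cv2.resize(p[195:295,110:445],None,fx=2.35,fy=2.35*1,interpolation=3))
s=cv2.imread("pics/scene0.png");cv2.imwrite("pics/c2.png",cv2.resize(s[160:300,280:540],None,fx=3,fy=3,interpolation=3))
E
```

```text
table z -0.07545736244367163
L [555.22789849 -16.53291977] 85.49238498586818 477 108.87888201474493
R [ 555.7015069  -206.08915305] 85.45814837880405 492 108.89216626063023
yaw 0.002498506221263819 189.55682493612997 [ 555.4647027  -111.31103641]
jar [557.85196377 307.94917671] 43.83140669927475 260 109.33040656400408
brown 327 118 184 4.363617772610951 1204.9909094365933
[[ 332.  -23. 1205.]
 [ 568.  296.   44.]
 [ 558.  306.   67.]
 [ 544.  322.   94.]
 [ 541.  331.  107.]
 [ 537.  339.  129.]
 [ 531.  345.  141.]
 [ 529.  350.  150.]
 [ 529.  355.  161.]
 [ 516.  361.  177.]
 [ 515.  365.  182.]
 [ 510.  370.  184.]
 [ 515.  378.  180.]
 [ 598.  456.    4.]]
[282.7 210.2] [ 19  18 110] 62.0 [628.5  55.2  85. ] [625.5  54.4  96. ]
[313.5 243.4] [  75   72 1869] 94.0 [551.3 -15.1  85. ] [549.2 -15.2  96. ]
[368.2 255.9] [ 87  80 952] 67.0 [ 522.8 -137.5   85. ] [ 520.9 -136.4   96. ]
[401.7 239.2] [  73   72 2063] 88.0 [ 560.8 -214.    85. ] [ 558.5 -212.1   96. ]
[428.9 209.5] [ 18  15 120] 62.0 [ 630.  -278.6   85. ] [ 627.1 -276.1   96. ]
[347.2 213.9] [10 11 47] 34.0 [619.8 -91.8  85. ] [617.  -91.1  96. ]
[364.7 212.2] [14  4 45] 28.0 [ 623.7 -131.7   85. ] [ 620.8 -130.7   96. ]
[313.5 229.5] [ 57  16 432] 72.0 [583.3 -15.2  85. ] [580.8 -15.3  96. ]
[278.6 267.5] [ 3 25 43] 28.0 [496.9  62.4  85. ] [495.3  61.6  96. ]
[350.1 269.1] [ 3 23 47] 37.0 [493.  -96.7  85. ] [491.4 -95.9  96. ]
[431.5 274.8] [ 19  23 146] 62.0 [ 480.1 -277.2   85. ] [ 478.7 -274.8   96. ]
[312.9 278.5] [ 65  20 356] 73.0 [472.1 -13.9  85. ] [470.8 -14.   96. ]
[369.5 284. ] [16  1 16] 66.0 [ 459.9 -139.    85. ] [ 458.6 -137.9   96. ]
```

View pics/c2.png

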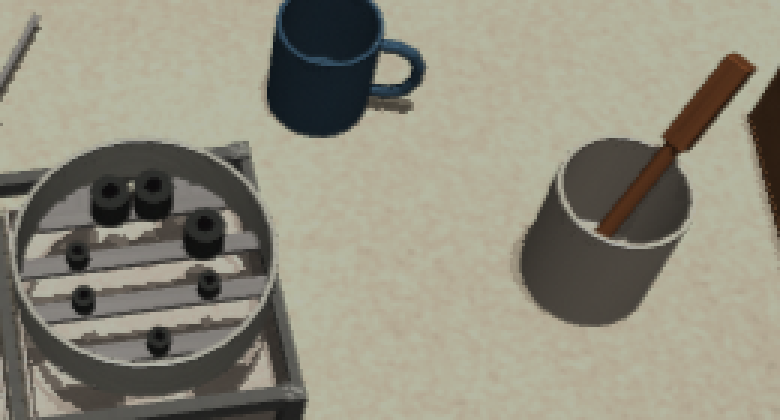

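The crop confirms three big and four small beads in the left pan, and the stick leaning on the jar rim with its handle up and outward. Next: bead positions and the stirrer axis.

```bash
cat > beads.py <<'E'
from h import *
def beads(p,C,c=(556,-16),thr=45):
    # cloud-based: dark pixels within the pan with height above the grate
    g=p.max(2);r=np.hypot(C[...,0]-c[0],C[...,1]-c[1])
    m=((g<thr)&(r<83)&(C[...,2]>73)&(C[...,2]<104)).astype(np.uint8)
    k,l,st,ce=cv2.connectedComponentsWithStats(m,connectivity=4)
    out=[]
    for i in range(1,k):
        if st[i,4]<8: continue
        q=C[l==i];t=np.percentile(q[:,2],85);top=q[q[:,2]>t-4]
        out.append((t.round(),(top[:,:2].mean(0)-c).round(),st[i,4]))
    return out
E
python3 - <<'E'
from beads import *
for n in("top","scene"):
    f=np.load(f"/tmp/{n}.npz");p,d=f["p"],f["d"];C=cloud(n,d)
    for thr in (30,45,): print(n,thr,*beads(p,C,thr=thr),sep="\n ")
    hsv=cv2.cvtColor(p,cv2.COLOR_RGB2HSV)
    m=(hsv[...,0]<14)&(hsv[...,1]>110)&(C[...,2]>25)&(C[...,2]<230)&(np.hypot(C[...,0]-535,C[...,1]-340)<90)&(C[...,1]<400)
    Q=C[m];print(n,len(Q))
    H=Q[Q[:,2]>128]
    for nm,q in(("all",Q[Q[:,2]>60]),("handle",H)):
        c=np.median(q,0);
        for _ in range(3):
            c=q.mean(0);v=np.linalg.svd(q-c)[2][0];v*=np.sign(v[2]);e=np.linalg.norm((q-c)-np.outer((q-c)@v,v),axis=1);q=q[e<11]
        print(nm,len(q),c.round(1),v.round(3),"tilt",np.degrees(np.arccos(v[2])).round(1),"az",np.degrees(np.arctan2(v[1],v[0])).round(1), "ends",((q-c)@v).min().round(),((q-c)@v).max().round())
    # 2D axis of handle pixels
    np.save(f"/tmp/m_{n}",m)
# two-view: plane intersection of handle centre lines
N=[];O=[]
for n in("top","scene"):
    m=np.load(f"/tmp/m_{n}.npy");C=cloud(n,np.load(f"/tmp/{n}.npz")["d"]);m&=C[...,2]>128
    v,u=np.where(m);P=np.c_[u,v].astype(float);c=P.mean(0);w=np.linalg.svd(P-c)[2][0]
    o,a=ray(n,*(c-10*w));_,b=ray(n,*(c+10*w));nn=np.cross(a,b);N.append(nn/np.linalg.norm(nn));O.append(o)
d=np.cross(*N);d/=np.linalg.norm(d);d*=np.sign(d[2])
x=np.linalg.lstsq(np.array([*N,[0,0,1]]),[N[0]@O[0],N[1]@O[1],155],rcond=None)[0]
print("2view axis pt z155",x.round(1),d.round(3),np.degrees(np.arccos(d[2])),np.degrees(np.arctan2(d[1],d[0])))
E
```

```text
top
 30
 (np.float64(86.0), array([53.,  2.]), np.int32(11))
 (np.float64(97.0), array([-19.,  44.]), np.int32(23))
 (np.float64(94.0), array([-31.,  41.]), np.int32(19))
 (np.float64(98.0), array([-55.,  15.]), np.int32(26))
 (np.float64(98.0), array([-55., -15.]), np.int32(19))
 (np.float64(94.0), array([-68.,  14.]), np.int32(14))
 (np.float64(95.0), array([-68., -11.]), np.int32(10))
top
 45
 (np.float64(100.0), array([75., 36.]), np.int32(8))
 (np.float64(86.0), array([54.,  2.]), np.int32(37))
 (np.float64(86.0), array([15., 41.]), np.int32(33))
 (np.float64(85.0), array([ 14., -43.]), np.int32(30))
 (np.float64(97.0), array([-20.,  44.]), np.int32(125))
 (np.float64(86.0), array([-19., -43.]), np.int32(29))
 (np.float64(98.0), array([-56.,  14.]), np.int32(124))
 (np.float64(98.0), array([-55., -15.]), np.int32(120))
top 299
all 252 [530.8 348.3 143.6] [-0.279  0.442  0.853] tilt 31.5 az 122.2 ends -96.0 52.0
handle 185 [524.3 358.5 163.6] [-0.302  0.51   0.806] tilt 36.3 az 120.6 ends -42.0 29.0
scene
 30
 (np.float64(99.0), array([-59.,  15.]), np.int32(23))
 (np.float64(98.
[... 988 characters left out ...]
.0), array([-21., -43.]), np.int32(14))
 (np.float64(85.0), array([-15., -44.]), np.int32(25))
 (np.float64(87.0), array([13., 41.]), np.int32(13))
 (np.float64(84.0), array([19., 40.]), np.int32(25))
 (np.float64(88.0), array([ 14., -43.]), np.int32(13))
 (np.float64(85.0), array([ 19., -45.]), np.int32(25))
 (np.float64(88.0), array([51.,  1.]), np.int32(14))
 (np.float64(86.0), array([57.,  1.]), np.int32(20))
scene 565
all 549 [534.  345.7 136.7] [-0.258  0.433  0.864] tilt 30.3 az 120.8 ends -89.0 61.0
handle 350 [526.9 357.6 161.2] [-0.277  0.473  0.836] tilt 33.3 az 120.3 ends -37.0 33.0
2view axis pt z155 [526.8 356.5 155. ] [-0.3    0.5    0.813] 35.652907701446004 120.9994573561164
```

Bead positions in the pan frame (centre about 556,-16):
- **Small:** (53,1), (15,41), (14,-43), (-18,-43)
- **Big:** (-21,44), (-57,14), (-57,-15)

The stirrer axis leans about 33° at azimuth 121°, which fits the jar geometry. I'll close in the lean plane so the fingers centre the remaining error.

```bash
python3 -m creep '{"translation":[[1.6,5.9,0.9],[3.2,11.8,1.8],[4.8,17.7,2.7],[6.4,23.6,3.6],[8,29.5,4.5],[9.6,35.4,5.4],[11.2,41.3,6.3],[12.8,47.2,7.2]],"delta_rot":[[0,0,0],[0,0,0],[0,0,0],[0,0,0],[0,0,0],[0,0,0],[0,0,0],[0,0,0]],"hand":[8.5,8.5,8.5,8.5,8.5,8.5,8.5,8.5]}'
cat > goal.py <<'E'
from h import *
def goal(along,az=121,tilt=33,foot=(573.2,282.7,15)):
    a,t=np.radians([az,tilt]);d=np.array([np.sin(t)*np.cos(a),np.sin(t)*np.sin(a),np.cos(t)])
    y=np.array([np.cos(t)*np.cos(a),np.cos(t)*np.sin(a),-np.sin(t)])
    return np.array(foot)+along*d,R.from_matrix(np.c_[np.cross(y,-d),y,-d])
def delta(p,r):
    s=read_state();q=R.from_quat(s["ee_rot"])
    print("at",s["position"].round(1),"cm",((p-s["position"])/10).round(2),"rot",np.degrees((r*q.inv()).as_rotvec()).round(1),"tilt",np.degrees(np.arccos(-q.as_matrix()[2,2])).round(1),"F",s["contact_force"].round(1))
E
python3 -c "
from goal import *
delta(*goal(236))"
```

```text
clock: 1.1
position: [377.4, -99.1, 303.6]
ee_rot: [-0.204, 0.979, 0.0, 0.0]
contact_force: [2.1, -1.2, 0.4]
gripper_width: 85.2
grasp_force: 0.0
at [377.4 -99.1 303.6] cm [12.96 49.19 -9.07] rot [-29.4 -15.1   7.2] tilt 0.0 F [ 2.1 -1.2  0.4]
```

```bash
python3 -m creep '{"translation":[[1.5,6,0],[3,12,0],[4.5,18,0],[6,24,0],[7.5,30,0],[9,36,0],[10.5,42,0],[12,48,-1]],"delta_rot":[[-3.6,-1.9,0.9],[-7.3,-3.8,1.8],[-11,-5.7,2.7],[-14.7,-7.6,3.6],[-18.4,-9.5,4.5],[-22,-11.4,5.4],[-25.7,-13.2,6.3],[-29.4,-15.1,7.2]],"hand":[8.5,8.5,8.5,8.5,8.5,8.5,8.5,8.5]}'
python3 - <<'E'
from goal import *
delta(*goal(236));delta(*goal(136))
p,d=get_image("scene");cv2.imwrite("pics/s1.png",cv2.resize(p[100:300,380:640],None,fx=2.5,fy=2.5)[...,::-1])
E
```

```text
clock: 2.1
position: [497.9, 381.2, 293.7]
ee_rot: [-0.256, 0.924, -0.275, 0.077]
contact_force: [0.9, 0.7, -0.1]
gripper_width: 85.3
grasp_force: 0.0
at [497.9 381.2 293.7] cm [ 0.91  1.16 -8.08] rot [0.1 0.1 0. ] tilt 33.1 F [ 0.9  0.7 -0.1]
at [497.9 381.2 293.7] cm [  3.72  -3.51 -16.47] rot [0.1 0.1 0. ] tilt 33.1 F [ 0.9  0.7 -0.1]
```

View pics/s1.png

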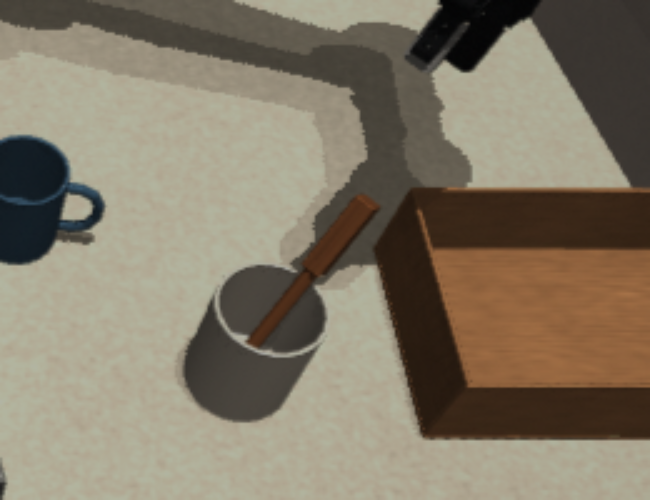

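The picture shows the open hand above the handle, with the jar and box clear. I'll go to the pre-approach point and slide down the axis.

```bash
python3 -m creep '{"translation":[[0.9,1.2,-4],[0.9,1.2,-8.1],[1.5,0.2,-9.8],[2.1,-0.8,-11.5],[2.7,-1.8,-13.2],[3.2,-2.7,-14.8],[3.7,-3.5,-16.4],[3.7,-3.5,-16.4]],"delta_rot":[[0,0,0],[0,0,0],[0,0,0],[0,0,0],[0,0,0],[0,0,0],[0,0,0],[0,0,0]],"hand":[8.5,8.5,8.5,8.5,8.5,8.5,8.5,8.5]}'
python3 - <<'E'
from goal import *
delta(*goal(136))
p,d=get_image("scene");cv2.imwrite("pics/s2.png",cv2.resize(p[100:300,380:640],None,fx=2.5,fy=2.5)[...,::-1])
E
```

```text
clock: 3.15
position: [534.1, 342.1, 127.8]
ee_rot: [-0.256, 0.924, -0.275, 0.074]
contact_force: [0.1, 0.1, -0.2]
gripper_width: 84.7
grasp_force: 0.0
at [534.1 342.1 127.8] cm [0.1  0.4  0.13] rot [ 0.2 -0.2  0.1] tilt 33.1 F [ 0.1  0.1 -0.2]
```

View pics/s2.png

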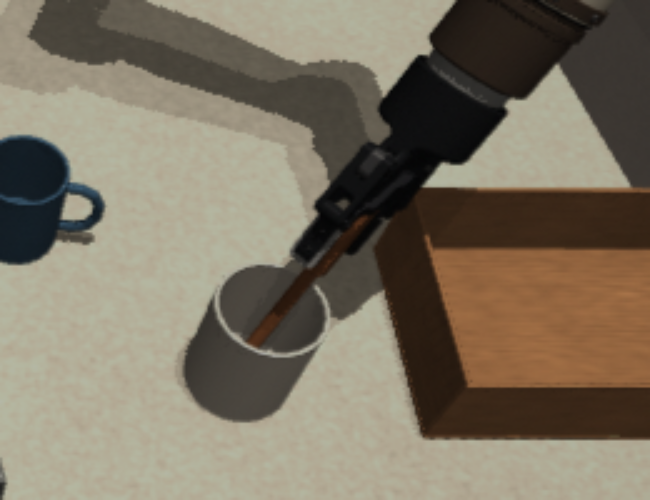

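The handle lies between the fingers, so I'll close.

```bash
python3 -m creep '{"translation":[[0,0,0],[0,0,0],[0,0,0],[0,0,0],[0,0,0],[0,0,0],[0,0,0],[0,0,0]],"delta_rot":[[0,0,0],[0,0,0],[0,0,0],[0,0,0],[0,0,0],[0,0,0],[0,0,0],[0,0,0]],"hand":[4,2,1,1,1,1,1,1]}'
python3 - <<'E'
from goal import *
delta(*goal(136))
# uprighting: lift foot 15 mm, centre on the jar (558,308), keep tool aligned
c=np.array([558,308,30.]);f0=np.array([573.2,282.7,15])
p0,r0=goal(136)
for s,l in((.0,.5),(.0,1),(.25,1),(.5,1),(.75,1),(1,1),(1,1)):
    f=f0+np.r_[(c-f0)[:2]*s,15*l]
    p,r=goal(136,tilt=33*(1-s),foot=f);print(s,((p-p0)/10).round(1),np.degrees((r*r0.inv()).as_rotvec()).round(1))
E
```

```text
clock: 4.2
position: [534.0, 345.7, 128.5]
ee_rot: [-0.256, 0.924, -0.272, 0.076]
contact_force: [-3.5, 4.4, -1.7]
gripper_width: 17.3
grasp_force: 55.7
at [534.  345.7 128.5] cm [0.1  0.05 0.06] rot [-0.2 -0.  -0. ] tilt 32.8 F [-3.5  4.4 -1.7]
0.0 [0.  0.  0.8] [0. 0. 0.]
0.0 [0.  0.  1.5] [0. 0. 0.]
0.25 [ 0.5 -0.8  2.4] [7.1 4.2 0. ]
0.5 [ 1.1 -1.8  3.1] [14.1  8.5 -0. ]
0.75 [ 1.7 -2.8  3.6] [21.2 12.7  0. ]
1 [ 2.3 -3.8  3.7] [28.3 17.   0. ]
1 [ 2.3 -3.8  3.7] [28.3 17.   0. ]
```

```bash
python3 -m creep '{"translation":[[0,0,0.5],[0,0,1.2],[0.3,-0.4,2.0],[0.8,-1.3,2.7],[1.4,-2.3,3.3],[2,-3.3,3.7],[2.3,-3.8,3.7],[2.3,-3.8,3.7]],"delta_rot":[[0,0,0],[0,0,0],[3.5,2.1,0],[10.6,6.3,0],[17.7,10.6,0],[24.7,14.8,0],[28.3,17,0],[28.3,17,0]],"hand":[1,1,1,1,1,1,1,1]}'
python3 - <<'E'
from goal import *
delta(np.array([558,308,330.]),goal(136,tilt=0)[1])
p,d=get_image("scene");cv2.imwrite("pics/s3.png",cv2.resize(p[100:300,380:640],None,fx=2.5,fy=2.5)[...,::-1])
E
```

```text
clock: 5.2
position: [558.4, 303.7, 167.0]
ee_rot: [-0.265, 0.964, -0.001, -0.001]
contact_force: [0.9, 0.1, -1.1]
gripper_width: 17.1
grasp_force: 57.3
at [558.4 303.7 167. ] cm [-0.04  0.43 16.3 ] rot [ 0.1 -0.1  0.2] tilt 0.1 F [ 0.9  0.1 -1.1]
```

View pics/s3.png

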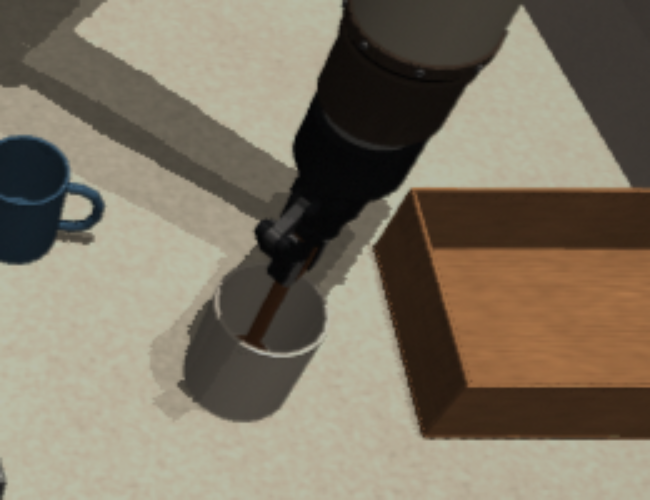

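The stirrer is held and upright in the jar. I'll lift it out and carry it over the pan.

```bash
python3 -m creep '{"translation":[[0,0,5],[0,0,10],[0,0,14],[0,-3,14],[0.4,-9,14],[0.8,-15,14],[1.2,-21,14],[1.6,-27,14]],"delta_rot":[[0,0,0],[0,0,0],[0,0,0],[0,0,0],[0,0,0],[0,0,0],[0,0,0],[0,0,0]],"hand":[1,1,1,1,1,1,1,1]}'
python3 -m creep '{"translation":[[0.3,-3,0],[0.6,-5.8,0],[0.6,-5.8,0],[0.6,-5.8,0]],"delta_rot":[[0,0,0],[0,0,0],[0,0,0],[0,0,0]],"hand":[1,1,1,1]}'
python3 - <<'E'
from goal import *
for n in("scene","top"):
    p,d=get_image(n);C=cloud(n,d);hsv=cv2.cvtColor(p,cv2.COLOR_RGB2HSV)
    T=read_state()["position"]
    m=(hsv[...,0]<16)&(hsv[...,1]>100)&(np.hypot(C[...,0]-T[0],C[...,1]-T[1])<60)&(C[...,2]>130)&(C[...,2]<310)
    Q=C[m];print(n,len(Q),T.round(1))
    if len(Q)>5:
        for a in range(150,300,10):
            q=Q[abs(Q[:,2]-a)<5]
            if len(q): print(a,len(q),(q.mean(0)[:2]-T[:2]).round(1))
        print("zmin",np.percentile(Q[:,2],[0,3]))
p,d=get_image("scene");cv2.imwrite("pics/s4.png",cv2.resize(p[40:300,180:440],None,fx=2.3,fy=2.3)[...,::-1])
E
```

```text
clock: 6.25
position: [571.7, 33.6, 304.4]
ee_rot: [-0.267, 0.964, -0.001, -0.003]
contact_force: [0.5, -1.3, -1.2]
gripper_width: 17.2
grasp_force: 57.3
clock: 6.75
position: [578.6, -22.0, 305.1]
ee_rot: [-0.267, 0.964, -0.0, -0.002]
contact_force: [0.3, -0.3, -1.6]
gripper_width: 17.5
grasp_force: 57.2
scene 480 [578.9 -21.6 305.4]
170 6 [12.9 -2.3]
180 170 [3.8 0.8]
190 73 [1.1 1.3]
200 21 [2.  0.6]
210 21 [1.9 0.7]
220 19 [1.9 0.3]
230 24 [2.3 0.7]
240 23 [2.3 0.5]
250 22 [2.7 0.4]
260 24 [ 2.5 -0.4]
270 25 [ 2.7 -0.4]
280 16 [ 2.7 -0.9]
290 19 [3.8 0.8]
zmin [171.17251966 176.5859916 ]
top 189 [579.1 -21.4 305.7]
170 1 [-16.7  -3.8]
180 115 [-3.7  2.5]
190 25 [-2.8  1.2]
200 5 [-4.   3.2]
210 6 [-4.4  1. ]
220 5 [-3.8  1.5]
230 3 [-3.8 -0.4]
240 5 [-4.  3.]
250 4 [-3.8  0.2]
260 6 [-4.3  0.8]
270 5 [-4.1  0.5]
280 5 [-4.3 -0.6]
zmin [173.85656584 178.77976626]
```

View pics/s4.png

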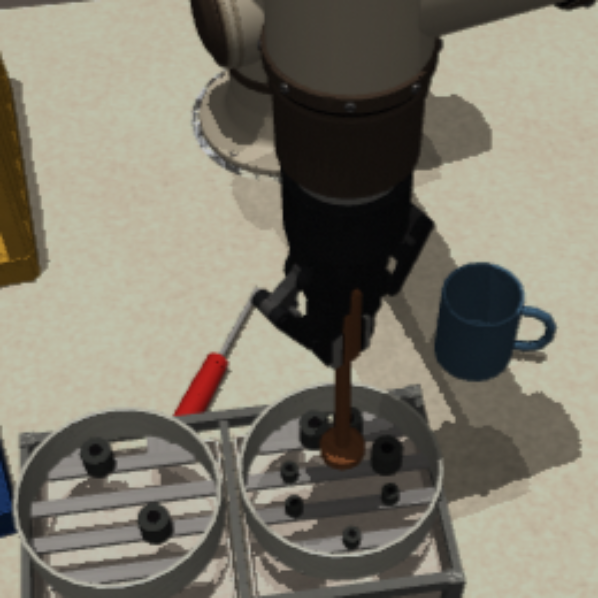

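The stirrer hangs vertical and concentric, with its underside about 133–136 mm below the TCP, above the far-centre of the left pan and clear of beads. I'll lower it.

```bash
python3 -m creep '{"translation":[[0,-0.1,-3],[0,-0.1,-6],[0,-0.1,-8],[0,-0.1,-9],[0,-0.1,-9.3],[0,-0.1,-9.3]],"delta_rot":[[0,0,0],[0,0,0],[0,0,0],[0,0,0],[0,0,0],[0,0,0]],"hand":[1,1,1,1,1,1]}'
python3 -m creep '{"translation":[[0,0,-0.2],[0,0,-0.4],[0,0,-0.4]],"delta_rot":[[0,0,0],[0,0,0],[0,0,0]],"hand":[1,1,1]}'
python3 -m creep '{"translation":[[0,0,-0.1],[0,0,-0.2],[0,0,-0.2]],"delta_rot":[[0,0,0],[0,0,0],[0,0,0]],"hand":[1,1,1]}'
```

```text
clock: 7.65
position: [580.0, -22.9, 214.0]
ee_rot: [-0.267, 0.964, -0.0, 0.0]
contact_force: [-0.9, -0.4, -1.3]
gripper_width: 17.6
grasp_force: 57.4
clock: 8.02
position: [579.5, -23.2, 209.3]
ee_rot: [-0.267, 0.964, -0.0, -0.0]
contact_force: [-0.1, 0.6, -1.7]
gripper_width: 17.5
grasp_force: 57.4
clock: 8.4
position: [579.5, -23.1, 207.2]
ee_rot: [-0.267, 0.964, -0.0, -0.001]
contact_force: [-0.6, -0.2, -1.0]
gripper_width: 17.4
grasp_force: 57.4
```

```bash
python3 -m creep '{"translation":[[0,0,-0.1],[0,0,-0.15],[0,0,-0.15]],"delta_rot":[[0,0,0],[0,0,0],[0,0,0]],"hand":[1,1,1]}'
python3 -m creep '{"translation":[[0,0,-0.1],[0,0,-0.1]],"delta_rot":[[0,0,0],[0,0,0]],"hand":[1,1]}'
python3 -m creep '{"translation":[[0,0,-0.05],[0,0,-0.1]],"delta_rot":[[0,0,0],[0,0,0]],"hand":[1,1]}'
```

```text
clock: 8.78
position: [579.5, -23.1, 205.8]
ee_rot: [-0.267, 0.964, -0.0, -0.001]
contact_force: [-0.6, 0.4, -1.1]
gripper_width: 17.5
grasp_force: 57.4
clock: 9.02
position: [579.7, -23.1, 205.3]
ee_rot: [-0.267, 0.964, -0.0, -0.0]
contact_force: [-1.0, -1.0, 0.8]
gripper_width: 17.7
grasp_force: 57.7
clock: 9.28
position: [579.9, -23.1, 205.2]
ee_rot: [-0.267, 0.964, -0.001, 0.0]
contact_force: [-2.5, 1.2, 7.7]
gripper_width: 17.3
grasp_force: 58.3
```

Contact shows at TCP z≈205.3, with about 9 N pressing. First stroke: push the far bead outward into the far slot, then start anticlockwise.

```bash
python3 -m creep '{"translation":[[0,0.5,0],[0.3,0.9,0],[1.0,0.9,0],[1.7,0.9,0],[2.3,0.9,0],[2.3,0.9,0]],"delta_rot":[[0,0,0],[0,0,0],[0,0,0],[0,0,0],[0,0,0],[0,0,0]],"hand":[1,1,1,1,1,1]}'
cat > look.py <<'E'
import sys;from beads import *
for n in("scene","top"):
    p,d=get_image(n);C=cloud(n,d)
    print(n,*[(int(t),*map(int,xy),int(a)) for t,xy,a in beads(p,C)])
s=read_state();print("foot rel",(s["position"]-[556,-16,205.3]).round(1),"F",s["contact_force"].round(1))
if len(sys.argv)>1:
    p,d=get_image("scene");cv2.imwrite(sys.argv[1],cv2.resize(p[190:310,270:390],None,fx=4,fy=4,interpolation=3)[...,::-1])
E
python3 look.py
```

```text
clock: 10.02
position: [598.8, -12.1, 204.4]
ee_rot: [-0.267, 0.964, 0.002, -0.004]
contact_force: [-8.5, 7.4, 12.7]
gripper_width: 17.4
grasp_force: 59.4
scene (98, -20, 45, 166) (87, -21, -42, 12) (84, -15, -43, 22) (87, 15, 41, 64) (87, 15, -44, 48) (100, 34, -1, 26) (87, 54, 2, 63)
top (86, 27, -1, 161) (86, 16, 41, 42) (87, 15, -43, 31) (97, -20, 45, 138) (85, -19, -42, 30) (97, -56, 15, 116) (97, -56, -14, 115)
foot rel [42.7  3.9 -0.9] F [-9.9  6.6 11.5]
```

```bash
python3 look.py pics/s5.png
```

```text
scene (98, -19, 45, 169) (87, -21, -42, 12) (84, -15, -43, 22) (87, 15, 42, 62) (87, 15, -43, 50) (100, 34, 0, 26) (87, 55, 1, 65)
top (86, 27, 0, 162) (86, 16, 41, 43) (86, 15, -43, 33) (97, -21, 44, 137) (87, -19, -42, 29) (97, -57, 14, 116) (98, -56, -15, 114)
foot rel [42.7  3.9 -0.9] F [-8.8  6.3 12.6]
```

View pics/s5.png

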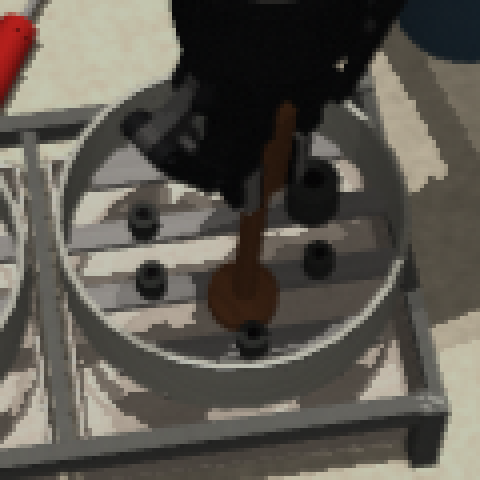

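The foot caught at the bar edge (crop ≈245,300), and the stirrer appears to have tilted in the grip. I'll lift and measure the tilt.

```bash
python3 -m creep '{"translation":[[-0.3,0,0.5],[-0.8,0,2],[-0.8,0,4.5],[-0.8,0,4.5]],"delta_rot":[[0,0,0],[0,0,0],[0,0,0],[0,0,0]],"hand":[1,1,1,1]}'
cat > tilt.py <<'E'
from h import *
s=read_state();T=s["position"];q=R.from_quat(s["ee_rot"]).as_matrix();print("T",T.round(1),"F",s["contact_force"].round(1),"tool z",q[:,2].round(3),"tool y",q[:,1].round(2))
L=[]
for n in("scene","top"):
    p,d=get_image(n);C=cloud(n,d);hsv=cv2.cvtColor(p,cv2.COLOR_RGB2HSV)
    m=(hsv[...,0]<16)&(hsv[...,1]>100)&(np.hypot(C[...,0]-T[0],C[...,1]-T[1])<60)&(C[...,2]>T[2]-145)&(C[...,2]<T[2]+10)
    Q=C[m];h=Q[:,2]-T[2];Z=[]
    for a in range(-115,0,10):
        k=abs(h-a)<5
        if k.sum()>2:Z.append([a,*(Q[k,:2].mean(0)-T[:2])])
    Z=np.array(Z)
    if len(Z)>4:
        f=Z[(Z[:,0]<-5)];b=np.polyfit(f[:,0],f[:,1:],1);print(n,"slope dx,dy per dz",b[0].round(3),"foot offset",(b[0]*-133+b[1]).round(1))
    F=Q[h<-115];
    if len(F)>10:
        lo,hi=np.percentile(F,[2,98],axis=0);print(n,"foot centre",((lo+hi)/2-T).round(1),"extent",(hi-lo).round(1),len(F))
E
python3 tilt.py
```

```text
clock: 10.78
position: [596.1, -14.0, 251.4]
ee_rot: [-0.267, 0.964, -0.001, 0.003]
contact_force: [-0.2, 0.8, -2.0]
gripper_width: 17.4
grasp_force: 58.2
T [596.1 -14.  251.4] F [-0.2  0.8 -2. ] tool z [ 0.005  0.    -1.   ] tool y [-0.51  0.86 -0.  ]
scene slope dx,dy per dz [0.077 0.053] foot offset [-7.9 -6.5]
scene foot centre [  -8.2   -4.1 -123.7] extent [30.4 31.3 14. ] 217
top slope dx,dy per dz [0.044 0.036] foot offset [-13.1  -5.1]
top foot centre [ -12.6   -3.6 -124.9] extent [27.6 28.4  9.6] 117
```

The stirrer slipped about 4° about the pad axis. I'll correct by turning the tool 4° so the stick is vertical. From here I'll press more lightly, skim while pushing across slots, and rest the foot only over bars.

```bash
python3 -m creep '{"translation":[[-0.7,0,0],[-1.4,0.2,0],[-1.4,0.2,0],[-1.4,0.2,0]],"delta_rot":[[1,-1.8,0],[2.1,-3.6,0],[2.1,-3.6,0],[2.1,-3.6,0]],"hand":[1,1,1,1]}'
python3 tilt.py
```

```text
clock: 11.38
position: [580.7, -12.2, 248.2]
ee_rot: [-0.267, 0.963, 0.009, 0.034]
contact_force: [0.9, -0.3, -1.5]
gripper_width: 17.3
grasp_force: 58.1
T [580.7 -12.2 248.2] F [ 0.9 -0.3 -1.5] tool z [ 0.061  0.035 -0.998] tool y [-0.51  0.86 -0.  ]
scene slope dx,dy per dz [ 0.013 -0.001] foot offset [0.3 0.2]
scene foot centre [  -1.6    0.7 -124.5] extent [30.6 32.4 14.4] 222
top slope dx,dy per dz [0.007 0.024] foot offset [-5.7 -1. ]
top foot centre [  -3.9    0.6 -122.7] extent [27.9 29.5 11.3] 125
```

```bash
python3 -m creep '{"translation":[[0,-0.2,-2],[0,-0.2,-3.6],[0,-0.2,-3.9],[0.8,-0.2,-3.9],[1.5,-0.2,-3.9],[2.3,-0.2,-3.9],[2.3,-0.2,-3.9],[2.3,-0.2,-3.9]],"delta_rot":[[0,0,0],[0,0,0],[0,0,0],[0,0,0],[0,0,0],[0,0,0],[0,0,0],[0,0,0]],"hand":[1,1,1,1,1,1,1,1]}'
python3 look.py
```

```text
clock: 12.48
position: [603.5, -14.1, 209.8]
ee_rot: [-0.267, 0.963, 0.009, 0.035]
contact_force: [0.1, -0.5, -2.1]
gripper_width: 17.0
grasp_force: 58.2
scene (99, -61, -13, 12) (98, -20, 45, 174) (87, -19, -43, 50) (88, 15, 41, 65) (87, 15, -43, 50) (101, 49, 2, 15)
top (90, 41, 3, 128) (87, 15, 41, 42) (86, 14, -44, 32) (98, -20, 45, 139) (85, -19, -42, 34) (98, -56, 14, 134) (98, -55, -14, 126)
foot rel [47.4  1.8  4.6] F [ 0.9 -1.3 -1.1]
```

The far bead has dropped. Touch down at the far side, then go around toward the left bead.

```bash
python3 -m creep '{"translation":[[0.4,0,-0.3],[0.4,0,-0.5],[0.4,0,-0.5]],"delta_rot":[[0,0,0],[0,0,0],[0,0,0]],"hand":[1,1,1]}'
```

```text
clock: 12.95
position: [607.9, -14.1, 205.3]
ee_rot: [-0.267, 0.963, 0.009, 0.035]
contact_force: [-0.2, -0.0, 0.9]
gripper_width: 17.2
grasp_force: 58.5
```

```bash
python3 -m creep '{"translation":[[0,0,-0.04],[0,0,-0.04]],"delta_rot":[[0,0,0],[0,0,0]],"hand":[1,1]}'
python3 -m creep '{"translation":[[0,0,0.4],[-0.2,1.5,0.4],[-0.4,3,0.4],[-0.7,3.9,0.4],[-1.4,3.9,0.4],[-2.1,3.9,0.4],[-2.6,3.9,0.4],[-2.6,3.9,0.4]],"delta_rot":[[0,0,0],[0,0,0],[0,0,0],[0,0,0],[0,0,0],[0,0,0],[0,0,0],[0,0,0]],"hand":[1,1,1,1,1,1,1,1]}'
python3 look.py
```

```text
clock: 13.2
position: [607.9, -14.1, 205.2]
ee_rot: [-0.267, 0.963, 0.009, 0.035]
contact_force: [0.2, -0.1, 4.2]
gripper_width: 17.5
grasp_force: 58.7
clock: 14.2
position: [581.1, 24.6, 208.7]
ee_rot: [-0.267, 0.963, 0.009, 0.035]
contact_force: [0.0, -0.6, -1.7]
gripper_width: 17.1
grasp_force: 58.1
scene (98, -54, 15, 157) (98, -53, -14, 129) (98, -25, 40, 114) (88, -21, -42, 12) (83, -15, -43, 22) (87, 9, 35, 26) (102, 26, 40, 22) (89, 14, -43, 12) (85, 19, -44, 23)
top (96, -20, 44, 302) (86, 15, -43, 28) (86, -21, -42, 29) (98, -56, 15, 131) (98, -56, -15, 122)
foot rel [25.5 40.6  3.2] F [ 0.4  0.9 -0.7]
```

```bash
python3 -m creep '{"translation":[[-0.5,0,0],[-1.0,-0.2,0],[-1.2,-0.2,0],[-1.2,-0.2,0]],"delta_rot":[[0,0,0],[0,0,0],[0,0,0],[0,0,0]],"hand":[1,1,1,1]}'
python3 look.py pics/s6.png
```

```text
clock: 14.8
position: [569.4, 22.8, 208.6]
ee_rot: [-0.267, 0.963, 0.009, 0.035]
contact_force: [-1.3, 0.5, -1.2]
gripper_width: 17.0
grasp_force: 58.1
scene (98, -57, 15, 187) (98, -54, -14, 155) (98, -26, 38, 82) (97, -21, 56, 18) (87, -22, -42, 13) (84, -15, -43, 22) (102, 15, 38, 22) (89, 14, -42, 12) (85, 19, -44, 22)
top (96, -22, 44, 266) (86, 14, -43, 26) (87, -20, -42, 32) (98, -55, 15, 132) (97, -56, -14, 124)
foot rel [13.6 38.9  3.2] F [-0.2  0.1 -1.2]
```

View pics/s6.png

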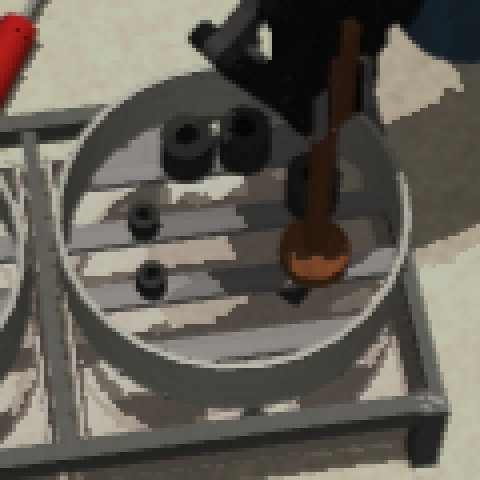

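The crop shows only two small beads left on the grate (145,220; 150,280); the left one (292,295) is seen lying in the tray through a slot. Touch down at the left side.

```bash
python3 -m creep '{"translation":[[0,-0.5,-0.1],[0,-0.7,-0.3],[0,-0.7,-0.36],[0,-0.7,-0.36]],"delta_rot":[[0,0,0],[0,0,0],[0,0,0],[0,0,0]],"hand":[1,1,1,1]}'
python3 -m creep '{"translation":[[0,0,-0.04],[0,0,-0.04]],"delta_rot":[[0,0,0],[0,0,0]],"hand":[1,1]}'
```

```text
clock: 15.45
position: [569.7, 15.7, 205.2]
ee_rot: [-0.267, 0.963, 0.009, 0.035]
contact_force: [-1.3, -0.6, 1.9]
gripper_width: 17.2
grasp_force: 58.6
clock: 15.7
position: [569.8, 15.8, 205.2]
ee_rot: [-0.267, 0.963, 0.009, 0.035]
contact_force: [-0.9, -1.5, 5.2]
gripper_width: 17.4
grasp_force: 58.9
```

```bash
python3 -m creep '{"translation":[[0,-0.2,0.4],[-0.4,-1.2,0.4],[-1.0,-2.0,0.4],[-1.8,-2.5,0.4],[-2.7,-2.9,0.4],[-3.5,-3.1,0.3],[-3.5,-3.1,0],[-3.5,-3.1,0]],"delta_rot":[[0,0,0],[0,0,0],[0,0,0],[0,0,0],[0,0,0],[0,0,0],[0,0,0],[0,0,0]],"hand":[1,1,1,1,1,1,1,1]}'
python3 -m creep '{"translation":[[0,0,-0.03],[0,0,-0.03]],"delta_rot":[[0,0,0],[0,0,0]],"hand":[1,1]}'
```

```text
clock: 16.7
position: [534.7, -15.0, 205.2]
ee_rot: [-0.267, 0.963, 0.009, 0.035]
contact_force: [-1.1, 0.1, 3.8]
gripper_width: 17.3
grasp_force: 58.7
clock: 16.95
position: [534.9, -15.0, 205.2]
ee_rot: [-0.267, 0.963, 0.009, 0.035]
contact_force: [-2.5, -0.0, 6.1]
gripper_width: 17.3
grasp_force: 59.0
```

```bash
python3 -m creep '{"translation":[[0,0,0.3],[-0.4,-0.1,0.2],[-0.4,-0.1,0],[-0.4,-0.1,0]],"delta_rot":[[0,0,0],[0,0,0],[0,0,0],[0,0,0]],"hand":[1,1,1,1]}'
python3 -m creep '{"translation":[[0,0,0.4],[0.9,-0.5,0.4],[1.8,-1.0,0.4],[2.5,-2.0,0.4],[2,-2.6,0.4],[1.5,-3.2,0.4],[1.0,-3.8,0.4],[1.0,-3.8,0.4]],"delta_rot":[[0,0,0],[0,0,0],[0,0,0],[0,0,0],[0,0,0],[0,0,0],[0,0,0],[0,0,0]],"hand":[1,1,1,1,1,1,1,1]}'
python3 look.py
```

```text
clock: 17.45
position: [530.5, -16.0, 205.2]
ee_rot: [-0.267, 0.963, 0.009, 0.035]
contact_force: [-3.0, 1.3, 6.7]
gripper_width: 17.5
grasp_force: 59.1
clock: 18.45
position: [539.9, -54.6, 208.4]
ee_rot: [-0.266, 0.963, 0.009, 0.035]
contact_force: [0.5, 0.0, -1.8]
gripper_width: 17.5
grasp_force: 58.1
scene (98, -57, 15, 191) (98, -56, -15, 192) (99, -30, 44, 59) (94, -15, 43, 79) (101, -15, -38, 33) (88, 14, -43, 12) (84, 19, -44, 23)
top (97, -23, 44, 122) (89, -22, -37, 129) (97, -55, 0, 272)
foot rel [-15.5 -38.1   3.1] F [ 0.3  0.2 -1.3]
```

```bash
python3 -m creep '{"translation":[[0.9,-0.2,0],[1.7,-0.4,0],[2.3,-0.5,0],[2.9,-0.5,0],[2.9,-0.5,0],[2.9,-0.3,-0.3],[2.9,-0.3,-0.38],[2.9,-0.3,-0.38]],"delta_rot":[[0,0,0],[0,0,0],[0,0,0],[0,0,0],[0,0,0],[0,0,0],[0,0,0],[0,0,0]],"hand":[1,1,1,1,1,1,1,1]}'
python3 -m creep '{"translation":[[0,0,-0.03],[0,0,-0.03]],"delta_rot":[[0,0,0],[0,0,0]],"hand":[1,1]}'
python3 look.py
```

```text
clock: 19.55
position: [569.7, -57.1, 205.2]
ee_rot: [-0.267, 0.963, 0.009, 0.035]
contact_force: [-1.0, -1.0, 4.1]
gripper_width: 17.6
grasp_force: 58.7
clock: 19.8
position: [569.8, -57.1, 205.2]
ee_rot: [-0.267, 0.963, 0.009, 0.035]
contact_force: [-1.9, 1.0, 6.0]
gripper_width: 16.9
grasp_force: 59.0
scene (98, -57, 15, 192) (98, -53, -12, 144) (98, -25, 45, 200) (101, 15, -40, 27)
top (85, 7, -40, 133) (97, -23, 44, 137) (98, -55, 15, 136) (98, -55, -16, 136)
foot rel [ 13.8 -41.1  -0.1] F [-1.9  0.2  5.3]
```

No small beads are visible on the grate now. Close the round at the far side.

```bash
python3 -m creep '{"translation":[[0,0,0.4],[1.2,0.3,0.4],[2.4,1.2,0.4],[3.3,2.4,0.4],[3.9,3.5,0.4],[3.9,4.1,0.3],[3.9,4.1,0],[3.9,4.1,0]],"delta_rot":[[0,0,0],[0,0,0],[0,0,0],[0,0,0],[0,0,0],[0,0,0],[0,0,0],[0,0,0]],"hand":[1,1,1,1,1,1,1,1]}'
python3 -m creep '{"translation":[[0,0,-0.03],[0,0,-0.03],[0,0,0]],"delta_rot":[[0,0,0],[0,0,0],[0,0,0]],"hand":[1,1,1]}'
python3 -m creep '{"translation":[[0,0,3],[0,0,8],[0,0,10],[0,4,10],[-0.4,10,10],[-0.8,16,10],[-1.2,22,10],[-1.6,28,10]],"delta_rot":[[0,0,0],[0,0,0],[0,0,0],[0,0,0],[0,0,0],[0,0,0],[0,0,0],[0,0,0]],"hand":[1,1,1,1,1,1,1,1]}'
python3 look.py pics/s7.png; python3 tilt.py
```

```text
clock: 20.9
position: [608.7, -15.5, 205.3]
ee_rot: [-0.267, 0.963, 0.009, 0.036]
contact_force: [-1.6, 2.8, 3.9]
gripper_width: 17.5
grasp_force: 58.6
clock: 21.28
position: [608.7, -15.6, 205.2]
ee_rot: [-0.267, 0.963, 0.009, 0.036]
contact_force: [-1.8, 4.1, 4.1]
gripper_width: 17.3
grasp_force: 58.8
clock: 22.28
position: [592.1, 264.9, 303.1]
ee_rot: [-0.266, 0.963, 0.008, 0.034]
contact_force: [0.7, -0.3, -0.9]
gripper_width: 17.3
grasp_force: 58.1
scene (99, -59, 14, 30) (99, -58, -15, 30) (95, -47, 13, 76) (94, -47, -14, 77) (99, -26, 45, 30) (94, -15, 42, 79)
top (98, -23, 44, 123) (97, -57, 14, 119) (98, -57, -14, 116)
foot rel [ 35.6 284.5  96.4] F [-0.4 -1.1 -1. ]
T [591.8 266.1 302. ] F [-0.3 -1.7 -1.8] tool z [ 0.06   0.034 -0.998] tool y [-0.52  0.86 -0.  ]
scene slope dx,dy per dz [ 0.013 -0.012] foot offset [-1.1 -1.9]
scene foot centre [  -2.4   -0.7 -124.4] extent [32.1 32.1 14.4] 249
top slope dx,dy per dz [ 0.002 -0.016] foot offset [-4.2 -4.1]
top foot centre [  -2.3   -2.7 -123.7] extent [31.5 29.4 11.5] 149
```

View pics/s7.png

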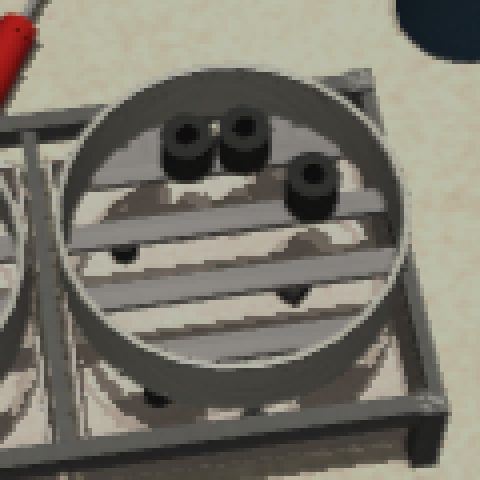

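Only the three big beads remain on the left grate. Small beads show in the tray at crop (122,250), (292,295) and (157,398), with a fourth probably near (255,412). I'll check that numerically and move over the jar.

```bash
cat > tray.py <<'E'
from h import *
for n in("top","scene"):
    p,d=get_image(n);C=cloud(n,d);X=C[...,0]-556;Y=C[...,1]+16
    m=((p.max(2)<40)&(abs(X)<95)&(abs(Y)<95)&(C[...,2]<28)&(C[...,2]>5)).astype(np.uint8)
    k,l,st,ce=cv2.connectedComponentsWithStats(m)
    print(n,*[(C[l==i].mean(0)-[556,-16,0]).round().tolist()+[int(st[i,4])] for i in range(1,k) if st[i,4]>3],sep="\n ")
E
python3 tray.py
python3 -m creep '{"translation":[[-1,1.5,0],[-2.5,3.5,0],[-3.2,4.3,0],[-3.2,4.3,0],[-3.2,4.3,0]],"delta_rot":[[0,0,0],[0,0,0],[0,0,0],[0,0,0],[0,0,0]],"hand":[1,1,1,1,1]}'
```

```text
top
 [84.0, 80.0, 14.0, 7]
 [85.0, -1.0, 16.0, 31]
 [85.0, -76.0, 21.0, 4]
 [78.0, 1.0, 16.0, 6]
 [45.0, -45.0, 18.0, 27]
 [12.0, -85.0, 23.0, 6]
scene
 [-40.0, -52.0, 14.0, 12]
 [-2.0, 34.0, 15.0, 12]
 [47.0, -47.0, 13.0, 18]
 [91.0, 78.0, 17.0, 7]
clock: 23.25
position: [560.8, 306.4, 304.1]
ee_rot: [-0.267, 0.963, 0.009, 0.035]
contact_force: [0.4, 0.1, -1.3]
gripper_width: 17.3
grasp_force: 58.3
```

Four beads are in the tray, but the far one is near x≈+83. I'll measure it more closely while lowering the stirrer into the jar.

```bash
python3 - <<'E'
from h import *
from beads import beads
for n in("top","scene"):
    p,d=get_image(n);C=cloud(n,d)-[555.5,-16,0]
    m=(C[...,0]>55)&(C[...,0]<112)&(abs(C[...,1])<18)&(C[...,2]<60)&(p.max(2)<60)
    v,u=np.where(m);o=np.argsort(C[m][:,0])
    print(n,len(v));print(np.c_[u,v,C[m].round(),p[m].max(1)][o].astype(int)[::2].tolist())
p,d=get_image("top");a=cv2.resize(p[195:235,280:350],None,fx=8,fy=8,interpolation=3)
p,d=get_image("scene");b=cv2.resize(p[265:310,300:380],None,fx=7,fy=7,interpolation=3)
w=max(a.shape[1],b.shape[1]);o=np.zeros((a.shape[0]+b.shape[0],w,3),np.uint8);o[:a.shape[0],:a.shape[1]]=a;o[a.shape[0]:,:b.shape[1]]=b
cv2.imwrite("pics/s8.png",cv2.resize(o,None,fx=.9,fy=.9)[...,::-1]);print(o.shape)
E
```

```text
top 89
[[314, 216, 76, 0, 19, 30], [313, 216, 77, 3, 17, 37], [315, 216, 77, -2, 15, 35], [312, 215, 78, 5, 21, 35], [321, 216, 79, -17, 8, 58], [319, 216, 80, -12, 4, 57], [314, 215, 80, 0, 13, 27], [309, 216, 80, 13, 2, 56], [307, 216, 81, 17, 1, 54], [317, 216, 82, -7, -3, 51], [316, 215, 82, -5, 5, 40], [307, 215, 82, 17, 4, 48], [320, 215, 83, -14, 2, 45], [310, 215, 83, 10, 2, 45], [311, 215, 83, 8, 0, 42], [317, 211, 84, -7, 36, 46], [313, 212, 84, 3, 26, 33], [313, 211, 84, 2, 35, 46], [314, 214, 84, 0, 6, 42], [307, 211, 85, 17, 34, 55], [312, 213, 85, 5, 15, 36], [312, 212, 85, 5, 24, 37], [314, 213, 85, 0, 14, 40], [309, 214, 85, 13, 4, 43], [315, 213, 85, -2, 13, 38], [310, 213, 85, 10, 13, 38], [310, 212, 85, 10, 22, 31], [312, 214, 85, 5, 2, 40], [307, 214, 85, 17, 2, 40], [315, 212, 85, -2, 22, 35], [316, 213, 85, -5, 12, 37], [309, 213, 85, 12, 12, 33], [321, 211, 85, -17, 30, 51], [311, 213, 85, 8, 11, 35], [319, 214, 86, -12, 1, 43], [315, 211, 86, -2, 30, 48], [318, 211, 86, -9, 30, 45], [320, 211, 86, -14, 29, 50], [319, 212, 86, -12, 19, 34], [314, 212, 86, 0, 19
[... 169 characters left out ...]
2, 18, 48], [331, 293, 64, -2, 15, 52], [333, 293, 66, 2, 19, 44], [331, 302, 83, -5, 15, 57], [330, 302, 85, -7, 20, 52], [330, 300, 97, -10, 56, 35], [326, 300, 97, -18, 59, 33], [334, 299, 97, -2, 59, 34], [340, 299, 97, 10, 56, 35], [337, 300, 97, 4, 53, 36], [328, 301, 97, -14, 54, 35], [343, 298, 97, 16, 59, 35], [341, 299, 98, 12, 56, 35], [330, 301, 98, -10, 54, 36], [337, 299, 98, 4, 59, 34], [329, 302, 98, -12, 50, 51], [328, 302, 98, -14, 50, 46], [333, 301, 98, -4, 52, 38], [334, 301, 98, -2, 52, 40], [335, 301, 98, 0, 51, 47], [331, 300, 98, -8, 59, 34], [327, 301, 99, -16, 57, 34], [339, 299, 99, 8, 60, 33], [334, 300, 99, -2, 59, 35], [332, 301, 100, -6, 57, 37]]
(635, 560, 3)
```

View pics/s8.png

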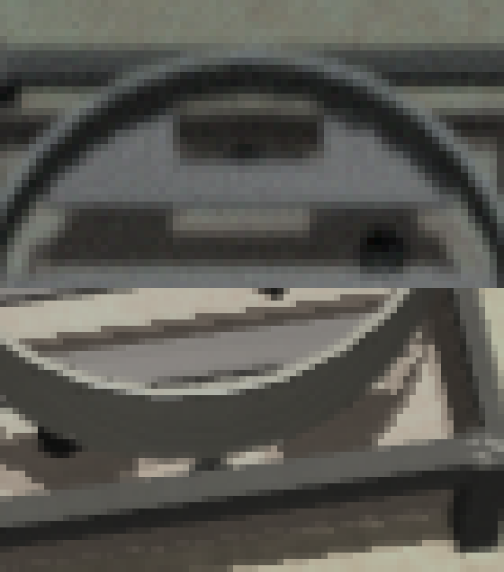

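```bash
python3 -m creep '{"translation":[[-0.1,0.3,-4],[-0.1,0.3,-8],[-0.1,0.3,-12],[-0.1,0.3,-15],[-0.1,0.3,-16],[-0.1,0.3,-16.2],[-0.1,0.3,-16.2]],"delta_rot":[[0,0,0],[0,0,0],[0,0,0],[0,0,0],[0,0,0],[0,0,0],[0,0,0]],"hand":[1,1,1,1,1,1,1]}'
```

```text
clock: 24.32
position: [560.4, 310.4, 143.6]
ee_rot: [-0.267, 0.963, 0.009, 0.036]
contact_force: [0.9, 0.8, -0.6]
gripper_width: 17.2
grasp_force: 58.3
```

The far bead's body is at x≈77 mm (its top seen at z≈18), inside the ±90 limit. I'll set the stirrer down, release it and retract.

```bash
python3 -m creep '{"translation":[[0,0,-0.25],[0,0,-0.35],[0,0,-0.35]],"delta_rot":[[0,0,0],[0,0,0],[0,0,0]],"hand":[1,1,1]}'
python3 -m creep '{"translation":[[0,0,0],[0,0,0],[0,0,0],[0,0,0],[0,0,0],[0,0,0]],"delta_rot":[[0,0,0],[0,0,0],[0,0,0],[0,0,0],[0,0,0],[0,0,0]],"hand":[2,3.5,5,6.5,8.5,8.5]}'
python3 -m creep '{"translation":[[0,0,2],[0,0,5],[0,0,9],[0,0,14],[0,0,18],[0,0,18],[0,0,18],[0,0,18]],"delta_rot":[[0,0,0],[0,0,0],[0,0,0],[0,0,0],[0,0,0],[0,0,0],[0,0,0],[0,0,0]],"hand":[8.5,8.5,8.5,8.5,8.5,8.5,8.5,8.5]}'
python3 - <<'E'
from h import *
p,d=get_image("scene");cv2.imwrite("pics/s9.png",cv2.resize(p[100:320,180:560],None,fx=2,fy=2,interpolation=3)[...,::-1])
E
```

```text
clock: 24.7
position: [560.2, 310.4, 140.2]
ee_rot: [-0.267, 0.963, 0.009, 0.036]
contact_force: [-1.9, 0.1, 5.3]
gripper_width: 17.3
grasp_force: 59.1
clock: 25.45
position: [559.6, 309.9, 138.5]
ee_rot: [-0.267, 0.963, 0.009, 0.035]
contact_force: [-0.4, -0.2, -0.7]
gripper_width: 85.0
grasp_force: 0.0
clock: 26.45
position: [559.1, 309.6, 316.8]
ee_rot: [-0.267, 0.963, 0.008, 0.033]
contact_force: [0.2, -0.7, -0.8]
gripper_width: 85.0
grasp_force: 0.0
```

View pics/s9.png

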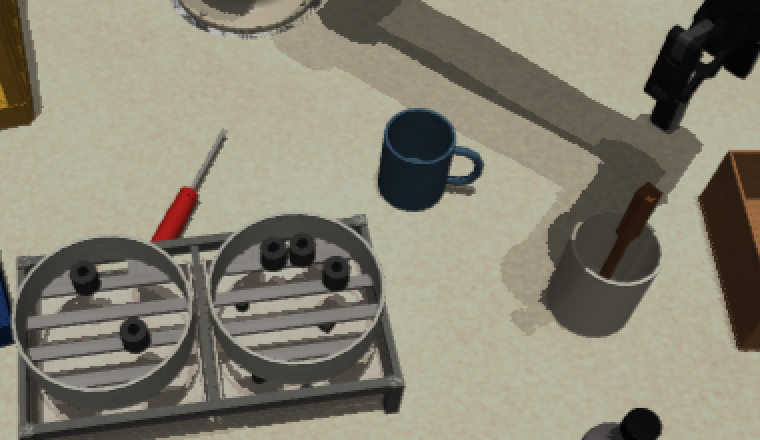

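The stirrer stands foot-down in the jar (≈610,240), both pans hold only big beads, and the hand is clear (≈670,80).

```bash
python3 -c "
from bench import *
print(job_done())"
```

```text
the job is handed in; nothing more can be done
None
```

I handed the job in at about 26 s with no verdict returned: all four small beads are in the tray, all five big beads are in their pans, and the stirrer stands foot-down in its jar, but it caught once on a bar and tilted about 4° in the grip, so I finished the anticlockwise round skimming about 3 mm above the grate, resting the foot on it at 4–9 N at the far, left, near, right and far sides.

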